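# Click a battery pack home in the bench charger

## Robot

A 7-joint arm with a two-finger parallel gripper is mounted at the origin on the work surface. World frame = base frame: x ahead of the robot, y to its left, z up, the work surface at z = 0. Lengths are in mm, angles in rad, forces in N, time in s.
With the tool pointing down it reaches from about 425 to 825 mm from the base axis. Payload 3.6 kg.
Tool frame: the origin (TCP) lies at the very end of the fingers, on their centre line; the grasp point (between the pads) lies robot.tcp_to_grasp behind it (robot.tcp_to_grasp is the distance from the TCP to the grasp point, in mm); z points along the fingers, y is the line along which they close (so a half turn about z gives the same grasp; the last joint's range is limited). The gripper opens to 85 mm and grips with 20 to 120 N. Pads are 22 mm wide; open, the fingers measure 114 mm over their backs; the gripper's body (76 mm by 85 mm) begins 54 mm behind the grasp point. The pads swing forward as they close: fully open they stand 13 mm farther back than shut.
Start: joints at [-1.258, 0.615, -0.013, 1.423, 0.008, 1.103, -0.04], TCP at [216.61, 612.815, 231.297] pointing down, gripper open.
Joint ranges: [-3.12, 3.12], [-0.3, 2.06], [-1.34, 1.32], [0.26, 2.42], [-1.36, 4.5], [0.01, 1.98], [-2.84, 2.84]. Speed limits (rad/s): [2.79, 2.79, 3.14, 3.14, 3.14, 3.14, 3.14].

## Interface

Orientations are given as a 3x3 rotation matrix whose columns are the frame's x, y, z axes.
In Python, from plant import robot gives the robot as it stands. The module is installed in compiled form; this text tells all that it offers. Calls block until the motion is done:
- robot.movep(position, orientation): joint-space move of the TCP to a pose.
- robot.line_to(position, rot=None, feed=150, threshold=None): straight line of the TCP; rot=None keeps the orientation; feed is the mean speed in mm/s. With threshold (N) it stops when the force on the tool has changed by that much, and returns True; else False.
- robot.set_joints(angles): joint-space move.
- robot.release() and robot.clamp(): open the fingers fully, or close them until they stop; the grip force is fixed at half the most.
- robot.dwell(seconds).
- robot.inverse_kinematics(position, orientation): joint angles nearest the present ones, or None.
- robot.sense(): the state.
- robot.capture(name): name is "scene" or "top" or "wrist"; returns the picture (480x640x3 uint8, red, green, blue); there is no depth.
- robot.camera_params(name): a dict with "mtx" (3x3 intrinsics, pixels), "distortion" ([k1, k2, p1, p2, k3] as OpenCV has them; the pictures are not rectified), "rvec" (rotation vector, rad) and "tvec" (3), from world to camera coordinates, as OpenCV has them. Camera axes: x right, y down, z forward; pixel columns grow to the right and rows downward; lengths in mm; the calibration is good to about 2 mm. A picture is of the moment at which its call begins: read the wrist's pose just before it. camera_params takes no time and is no camera call; for the wrist camera it gives the pose at the moment of the call.
A pose or a line that the arm cannot do raises robot.MotionError and nothing moves.
- robot.hand_in(): hands the job in; it is judged then, once.
The state is a dict: "t": time; "qpos": joint angles; "qd": joint speeds; "joint_torque": joint torques, N m; "tcp_pos": TCP position; "tool_rot": TCP orientation; "force": force on the tool from outside, world axes, zero at the start; "torque": the same for the moment, N m; "grip_width": finger opening in mm; "grip_force": force on a finger pad.
Only numpy, scipy, OpenCV 4.12 (cv2) and the standard library are available. Lean on these libraries where they do the work, as an engineer would, in place of code of your own. Each camera call takes 0.05 s, during which the arm holds its last target. There are 200 camera calls.

## Task

Pick up the orange battery pack, put it upright into the white charger's well with its grooved, white-striped side towards the charger's yellow plunger, and press it gently down past the sprung side ball until it clicks and is fully home, then let go. Do not force it, and leave the grey spare pack and everything else on the bench where they are.

Things in the scene. Friction and masses are not known exactly. Their poses are not given: they have to be found in the camera images.
- pack: Orange battery pack standing upright on the bench, a block 44 (x) by 30 (y) by 105 mm high, about 0.17 kg. Origin at the centre of its underside, z up. Its +x face is the grooved one, with a white stripe and a white mark on the top edge; the others are plain. Grip it across its two plain y faces (30 mm apart), in the upper 35 mm, which stay above the charger.
- groove (a point): Middle of the mouth of the V groove across the whole +x face of the pack, 22 mm ahead (x) and 30 mm above the pack's origin. It is 6.5 mm deep, at the face from 24.5 to 36.5 mm above the underside; its lower lip is steep, its upper side slopes at 45 degrees. The white stripe is above it; below it the foot edge of that face has a 7 by 7 mm 45 degree chamfer. Axes as the pack's.
- charger: Charger, fixed to the bench; origin at bench level under the well's middle, z up, +x towards the yellow plunger. White tower 62 (x) by 48 by 82 mm with the well open on top, on a black base 104 mm wide, 14 high, reaching from x = -75 to +60 mm. The push: near 0, then 4 to 8 N as the pack's foot forces the ball back (some 27 mm before the end), little while it rides, a drop at the click, then the plate. Over 22 N harms it.
- mouth (a point): Middle of the well's open top at the rim, 82 mm above the bench, axes as the charger's. The well is 46 (x) by 32 mm (y): 1 mm play on each side of the pack; blue 45 degree lead-in slopes, 5 mm wide and high, round the rim. The +x wall has a slot with the ball. The rigid plate the pack lands on is 39 to 59 mm below the rim: it differs at each start and is not measured, so feel for it.
- ball (a joint): How far the sprung steel ball (12 mm across, its centre 30 mm above the plate in the well, sticking 4.5 mm out of the +x wall) is pushed back, m: 0 fully out, as at the start and when snapped into the groove with the pack on the plate; 0.0025 to 0.0045 while the pack's flat face holds it back. Spring 4.5 N at 0, rising 0.7 N per mm; slippery.
- spare: Grey spare pack, plain block of the same 44 by 30 by 105 mm with no groove, standing on the bench. Origin at the centre of its underside. To be left alone.
- flux: Small amber bottle, 36 mm across, 85 mm high, origin under its centre. Bystander.
- spool: Blue spool, 60 mm across, 44 mm high, origin under its centre. Bystander.
- driver: Red-handled screwdriver, 170 mm long, lying along its x axis, origin at its middle on the bench. Bystander.
- meter: Yellow multimeter lying flat, 150 (x) by 76 by 38 mm high, origin under its centre. Bystander.
- board: Green circuit board lying flat, 100 (x) by 70 by 8 mm, origin under its centre. Bystander.
- dish: Small steel dish of screws, fixed to the bench, 90 by 70 by 22 mm, origin under its centre.

How it is judged (in metres and radians):
On the way:
1. the orange pack is lifted clear of the bench, above the rim of the well (height (world z) of pack above 0.084 m), for 0.1 s.
At the end, for the whole second after the job is handed in: The pack stands in the well within 5 mm of its middle, upright within 5 degrees and square to it within 8 degrees, its underside at least 36 mm below the rim, the ball snapped out into its groove (pushed back less than 1.5 mm), at rest and released (horizontal distance between pack and mouth below 0.005 m and z of pack in the frame of mouth below -0.036 m and value of joint ball below 0.0015 m and angle between pack's own z axis and vertical below 0.09 rad and angle between the x axis of pack and the x axis of mouth, either way round below 0.15 rad and linear speed of pack below 0.01 m/s); the robot touches nothing.
It fails at once if the pack is forced: more than 22 N between pack and charger, side load and all (contact force between pack and charger above 22 N).
It fails at once if a bystander is moved by more than 25 mm (distance of any of spare, flux, spool, driver, meter, board from where it was at the start of the episode above 0.025 m).
It also fails if it takes over 48 s, if anything falls off the work surface, if the arm or the gripper's body presses on something with over 40 N, if the wrist force passes 120 N, or if a joint passes its speed limit or range.

## Working session

There is one attempt and no reset: what is moved stays moved. The work goes in short steps, each a Python script; the robot and the scene stay as the last script left them, time stands still between calls to the robot, and variables do not carry over. Pictures are saved under pics/ and viewed, at most 10 in all, crops included, and the job is handed in when it is done.

```bash
mkdir -p pics; ls; python3 - <<'E'
from plant import robot
import cv2,numpy as np
for n in ["scene","top","wrist"]:
    p=robot.camera_params(n); im=robot.capture(n)
    cv2.imwrite(f"pics/{n}0.png",im[:,:,::-1])
    R=cv2.Rodrigues(np.array(p["rvec"],float))[0]
    print(n,np.round(p["mtx"],1).tolist(),p["distortion"],(-R.T@np.array(p["tvec"]).ravel()).round(0),R.round(2).tolist())
print(robot.tcp_to_grasp,robot.sense())
E
```

```text
pics
scene [[442.5, 0.0, 314.4], [0.0, 442.5, 238.6], [0.0, 0.0, 1.0]] [-0.01296555  0.          0.          0.          0.        ] [1210. -318.  838.] [[0.44, 0.9, -0.0], [0.64, -0.32, -0.7], [-0.63, 0.31, -0.72]]
top [[520.2, 0.0, 314.6], [0.0, 520.2, 247.1], [0.0, 0.0, 1.0]] [-0.14596474  0.          0.          0.          0.        ] [ 486.   -3. 1282.] [[-0.02, -1.0, 0.03], [-1.0, 0.02, -0.07], [0.07, -0.03, -1.0]]
wrist [[365.1, 0.0, 316.6], [0.0, 365.1, 234.5], [0.0, 0.0, 1.0]] [-0.01763116  0.          0.          0.          0.        ] [145. 638. 371.] [[0.33, 0.94, -0.0], [0.9, -0.32, 0.3], [0.28, -0.1, -0.95]]
18.700000000000003 {'t': 0.15, 'qpos': array([-1.25748972,  0.61571324, -0.01261944,  1.42452341,  0.00811171,
        1.10338449, -0.04042984]), 'qd': array([ 6.69515876e-04, -2.62956732e-03,  7.03453613e-04, -5.93667490e-03,
       -9.55211934e-05, -2.32628355e-04,  1.99894271e-03]), 'joint_torque': array([ 1.23165672e-03, -4.69655228e+01,  2.59716706e-01, -1.71251500e+01,
        1.00110736e-02,  7.08183856e-03,  1.75341320e-06]), 'tcp_pos': array([216.44314231, 612.29365249, 230.39620581]), 'tool_rot': array([[-9.42833063e-01,  3.33264778e-01, -6.34481855e-04],
       [ 3.33265381e-01,  9.42831202e-01, -1.87368721e-03],
       [-2.62246608e-05, -1.97802509e-03, -9.99998043e-01]]), 'force': array([-0.00572872, -0.54736195,  0.50865655]), 'torque': array([-0.01879184,  0.04888593, -0.0110538 ]), 'grip_force': 0.0, 'grip_width': 85.53651881582519}
```

View pics/top0.png

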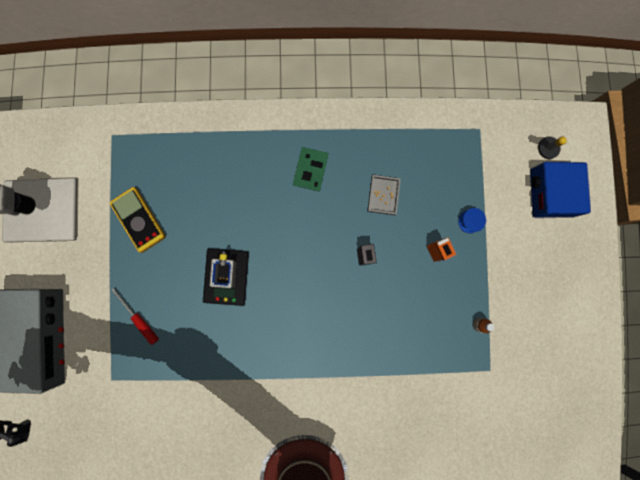

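View pics/scene0.png

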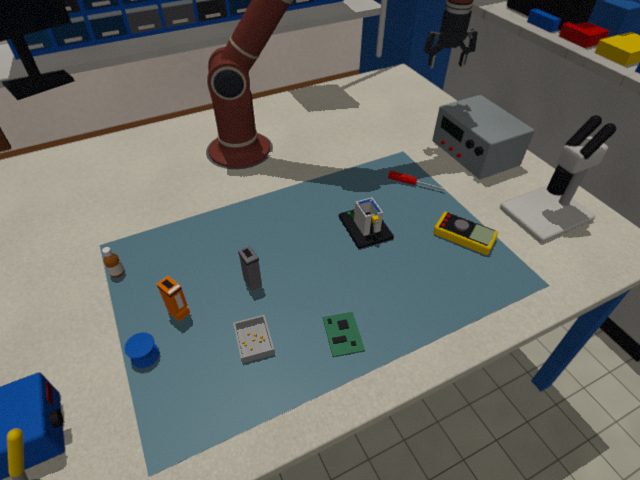

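```bash
cat > h.py <<'E'
from plant import robot
import cv2,numpy as np
def ray(p,uv,z):
    uv=np.array(uv,float).reshape(-1,1,2)
    n=cv2.undistortPoints(uv,np.array(p["mtx"]),np.array(p["distortion"]).astype(float)).reshape(-1,2)
    R=cv2.Rodrigues(np.array(p["rvec"],float))[0]; c=-R.T@np.array(p["tvec"],float).ravel()
    d=np.c_[n,np.ones(len(n))]@R
    return c+d*((z-c[2])/d[:,2])[:,None]
def down(a): # tool y axis along angle a, z down
    y=np.array([np.cos(a),np.sin(a),0]); z=np.array([0,0,-1.]); return np.c_[np.cross(y,z),y,z]
def snap(cam,name):
    p=robot.camera_params(cam); im=robot.capture(cam)
    cv2.imwrite(f"pics/{name}.png",im[:,:,::-1]); np.save(f"pics/{name}.npy",p,allow_pickle=True); return p,im
E
python3 - <<'E'
from h import *
p=robot.camera_params("top")
print("mouth",ray(p,(222,273),82),"yellow",ray(p,(223,257),85),"pack",ray(p,[(439,249),(449,243)],105),"spare",ray(p,(368,256),105))
c=ray(p,(222,273),82)[0]
for a in np.radians([90,-90]):
    P=[c[0],c[1],200]
    print(robot.inverse_kinematics(P,down(a)))
a=np.radians(90)   # tool x = y cross z = (-1,0,0)
print(down(a))
robot.movep([c[0],c[1],210],down(a)); print(robot.sense()["t"],robot.sense()["tcp_pos"])
snap("wrist","w1"); snap("top","t1")
E
```

```text
mouth [[508.84374759 176.15089727  82.        ]] yellow [[545.57460553 172.92620237  85.        ]] pack [[ 552.46860258 -324.5789442   105.        ]
 [ 565.85146964 -348.80631523  105.        ]] spare [[ 539.95462074 -159.17849464  105.        ]]
[-0.36985134  0.47645459 -0.0059297   1.79004141  0.00354285  0.8751069
  1.19340501]
[-0.83149909  0.56233904  0.716671    1.80415633 -0.44726359  0.94376013
 -1.49278419]
[[-1.000000e+00  6.123234e-17  0.000000e+00]
 [ 6.123234e-17  1.000000e+00  0.000000e+00]
 [ 0.000000e+00  0.000000e+00 -1.000000e+00]]
2.05 [508.60622166 177.65984743 210.05078291]
```

View pics/w1.png

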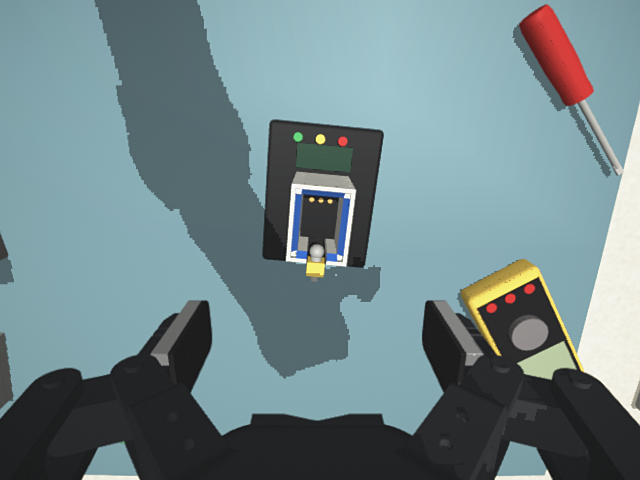

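```bash
cat >> h.py <<'E'
def rect(p,mask,z):
    pts=np.argwhere(mask)[:,::-1].astype(float)
    w=ray(p,pts,z)[:,:2].astype(np.float32)
    (c,s,a)=cv2.minAreaRect(w); return np.array(c),np.array(s),a,len(w)
def biggest(m):
    n,l,st,_=cv2.connectedComponentsWithStats(m.astype(np.uint8)); return l==1+np.argmax(st[1:,4])
E
python3 - <<'E'
from h import *
p=np.load("pics/w1.npy",allow_pickle=True).item(); im=cv2.imread("pics/w1.png")
hsv=cv2.cvtColor(im,cv2.COLOR_BGR2HSV); H,S,V=[hsv[:,:,i].astype(int) for i in range(3)]
roi=np.zeros(H.shape,bool); roi[160:285,270:375]=1
m=roi&(H>105)&(H<130)&(S>130); print("blue",rect(p,m,82)); ys,xs=np.where(m);print(xs.min(),xs.max(),ys.min(),ys.max())
m=roi&(S<60)&(V>190); m=biggest(m); print("white",rect(p,m,82));ys,xs=np.where(m);print(xs.min(),xs.max(),ys.min(),ys.max())
m=roi&(H>20)&(H<35)&(S>150)&(V>100); ys,xs=np.where(m); print("yellow",xs.mean(),ys.mean(),ray(p,(xs.mean(),ys.mean()),85))
big=cv2.resize(im[110:290,250:400],None,fx=4,fy=3.3,interpolation=cv2.INTER_CUBIC); 
cv2.imwrite("pics/w1c.png",cv2.resize(im[110:290,250:400],None,fx=3.3,fy=3.3,interpolation=cv2.INTER_CUBIC))
for a in (29,):
  for P in ([552,-324,260],[552,-324,80]): print(robot.inverse_kinematics(P,down(np.radians(a))))
robot.movep([552,-324,280],down(np.radians(29))); print(robot.sense()["t"])
snap("wrist","w2")
E
```

```text
blue (array([510.39550781, 179.96017456]), array([40.52278519, 54.46727753]), 84.55093383789062, 1016)
292 349 190 260
white (array([510.56008911, 179.85289001]), array([47.86774826, 62.68460083]), 84.65099334716797, 1120)
286 355 184 266
yellow 314.8636363636364 268.1136363636364 [[543.95134066 176.41075682  85.        ]]
[ 0.30946595  0.59189624  0.32973864  1.42030738 -0.19817374  1.16201175
  1.17198984]
[ 0.35537025  0.77612276  0.2448087   1.61274295 -0.24313283  0.78277544
  1.21201228]
3.9917
```

View pics/w1c.png

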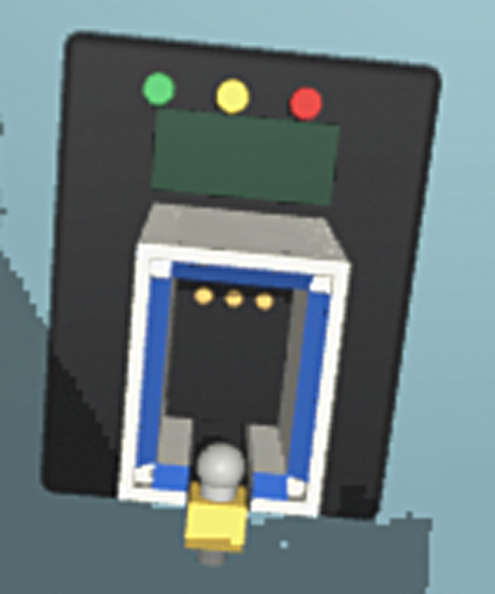

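View pics/w2.png

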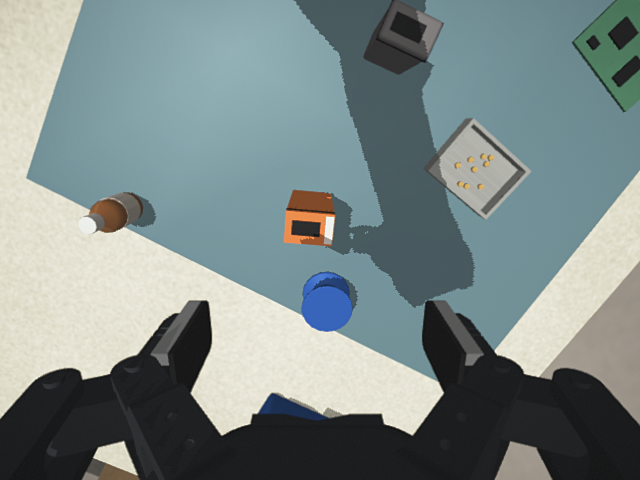

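```bash
python3 - <<'E'
from h import *
p=np.load("pics/w2.npy",allow_pickle=True).item(); im=cv2.imread("pics/w2.png")
hsv=cv2.cvtColor(im,cv2.COLOR_BGR2HSV); H,S,V=[hsv[:,:,i].astype(int) for i in range(3)]
roi=np.zeros(H.shape,bool); roi[180:255,270:350]=1
m=roi&(H<20)&(S>120)&(V>190); print("orange",rect(p,m,105))
m2=m|(roi&(S<70)&(V>190)); print("o+w",rect(p,m2,105))
roi2=np.zeros(H.shape,bool); roi2[265:335,295:360]=1
print("spool",rect(p,roi2&(H>100)&(H<125)&(S>150)&(V>170),44))
cv2.imwrite("pics/w2c.png",cv2.resize(im[180:260,270:350],None,fx=6,fy=6,interpolation=cv2.INTER_CUBIC))
E
```

```text
orange (array([ 551.99212646, -335.02087402]), array([52.59460449, 32.32369995]), 48.29164123535156, 689)
o+w (array([ 551.51086426, -334.06402588]), array([48.1413002 , 39.00940323]), 36.86227798461914, 852)
spool (array([ 623.61877441, -423.51989746]), array([56.8132515 , 72.94495392]), 29.10219383239746, 1978)
```

View pics/w2c.png

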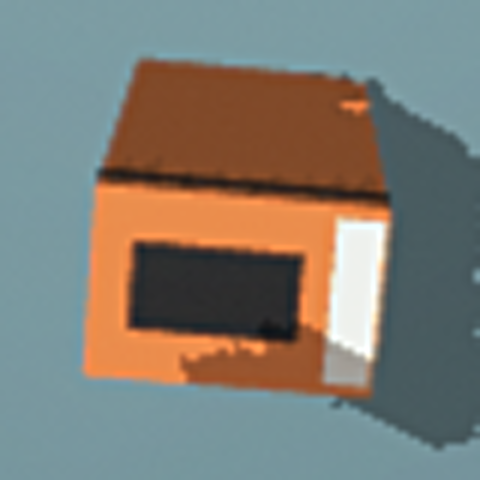

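```bash
python3 - <<'E'
from h import *
p=np.load("pics/w2.npy",allow_pickle=True).item()
for top in ([(98,172),(390,197)],[(98,184),(390,208)]):
    q=np.array(top+[(372,396),(84,376)],float)
    q=(q+.5)/6-.5+[270,180]
    w=ray(p,q,105)[:,:2]
    e=np.roll(w,-1,0)-w
    print(w.round(1).tolist(),np.linalg.norm(e,axis=1).round(1),np.degrees(np.arctan2(e[:,1],e[:,0])).round(1),w.mean(0))
    yaw=np.arctan2(*((e[0]-e[2])[::-1])); c=w.mean(0)
for a in (yaw+np.pi/2,yaw-np.pi/2):
  for P in ([*c,200],[*c,72]):
    q=robot.inverse_kinematics(P,down(a)); print(np.degrees(a),None if q is None else q.round(2))
b=np.radians(-5.4)
for a in (b+np.pi/2,b-np.pi/2):
  for P in ([510.5,179.9,210],[510.5,179.9,110]):
    q=robot.inverse_kinematics(P,down(a)); print(np.degrees(a),None if q is None else q.round(2))
E
```

```text
[[528.9, -333.0], [568.5, -315.3], [581.7, -343.7], [541.9, -362.3]] [43.4 31.3 44.  32. ] [  24.1  -65.1 -155.1  113.9] [ 555.27077142 -338.59009185]
[[529.8, -334.7], [569.4, -316.8], [581.7, -343.7], [541.9, -362.3]] [43.5 29.6 44.  30.1] [  24.3  -65.4 -155.1  113.6] [ 555.69237127 -339.35764756]
114.6062512031255 [ 0.55  0.64 -0.06  1.46  0.04  1.04  2.48]
114.6062512031255 [ 0.55  0.79 -0.06  1.58  0.06  0.78  2.46]
-65.39374879687452 [ 0.13  0.74  0.73  1.48 -0.52  1.13 -0.19]
-65.39374879687452 [ 0.17  0.88  0.64  1.59 -0.63  0.89 -0.1 ]
84.60000000000001 [-0.4   0.47  0.03  1.77 -0.02  0.9   1.11]
84.60000000000001 [-0.4   0.6   0.03  1.88 -0.03  0.66  1.12]
-95.39999999999999 [-0.91  0.6   0.86  1.79 -0.53  1.01 -1.51]
-95.39999999999999 [-0.86  0.73  0.79  1.89 -0.71  0.82 -1.35]
```

```bash
python3 - <<'E'
from h import *
R=down(np.radians(114.6)); c=[555.6,-339.2]
robot.movep([*c,180],R)
print(robot.line_to([*c,71.5],feed=120,threshold=8), robot.sense()["tcp_pos"])
f0=robot.sense()["force"]
robot.clamp(); s=robot.sense(); print(s["grip_width"],s["grip_force"],s["tcp_pos"],s["force"],f0)
robot.line_to([s["tcp_pos"][0],s["tcp_pos"][1],71.5+125],feed=120)
robot.dwell(.2); s=robot.sense(); print(s["t"],s["grip_width"],s["grip_force"],s["force"])
snap("wrist","w3")
E
```

```text
False [ 556.29913362 -339.60407444   72.44160078]
28.927575458965894 59.97937560081482 [ 556.03141178 -339.4955006    71.98520354] [ 0.09666254 -0.57326355  1.83364517] [-0.40479147 -0.03002206  0.2700626 ]
8.2333 28.84721636063613 59.66510474681854 [-0.4662675   0.12152619 -2.19524773]
```

View pics/w3.png

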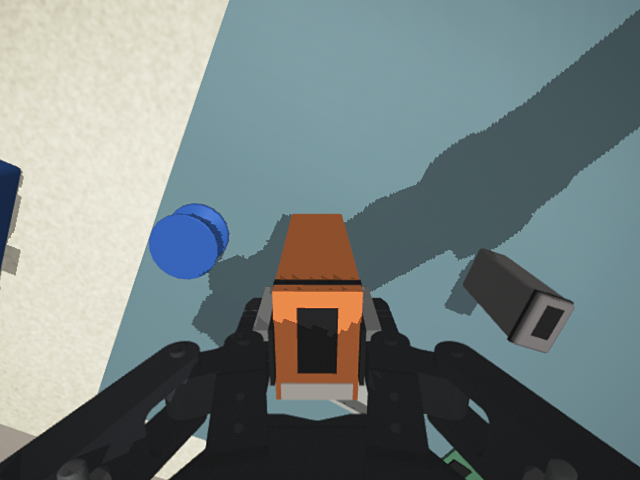

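```bash
python3 - <<'E'
from h import *
p=np.load("pics/w3.npy",allow_pickle=True).item(); s=robot.sense(); im=cv2.imread("pics/w3.png")
z=s["tcp_pos"][2]+105-72
q=np.array([(272,289),(362,290.5),(357,398),(276,399)],float)
w=ray(p,q,z); e=np.roll(w,-1,0)-w
print(np.linalg.norm(e,axis=1).round(1))
rel=(w-s["tcp_pos"])@s["tool_rot"]; print(rel.round(1),rel.mean(0),s["tcp_pos"])
# edge columns on rows via orange mask
hsv=cv2.cvtColor(im,cv2.COLOR_BGR2HSV)
m=((hsv[:,:,0]<20)&(hsv[:,:,1]>110))|((hsv[:,:,1]<40)&(hsv[:,:,2]>140))
for r in (295,320,350,380,392,396): x=np.where(m[r,255:380])[0]+255; print(r,x.min(),x.max())
for c in (290,300,345): print(c,[tuple(im[r,c]) for r in (278,280,282,284,286,288,290,292,396,398,400,402)])
for c in (276,280,300,315,340,356): print(c,[int(im[r,c].sum()) for r in range(376,406)])
E
```

```text
[29.3 42.9 29.4 43.9]
[[ 23.5 -14.7 -33. ]
 [ 22.9  14.7 -33. ]
 [-20.   14.4 -33. ]
 [-20.4 -14.9 -33. ]] [  1.47895479  -0.12109381 -32.99919844] [ 555.80357656 -339.38009844  195.86433757]
295 272 362
320 273 361
350 275 359
380 275 358
392 276 366
396 276 366
290 [(np.uint8(46), np.uint8(83), np.uint8(147)), (np.uint8(28), np.uint8(28), np.uint8(34)), (np.uint8(22), np.uint8(21), np.uint8(20)), (np.uint8(39), np.uint8(41), np.uint8(54)), (np.uint8(44), np.uint8(80), np.uint8(144)), (np.uint8(44), np.uint8(78), np.uint8(140)), (np.uint8(43), np.uint8(78), np.uint8(139)), (np.uint8(77), np.uint8(141), np.uint8(239)), (np.uint8(146), np.uint8(153), np.uint8(158)), (np.uint8(148), np.uint8(155), np.uint8(160)), (np.uint8(150), np.uint8(147), np.uint8(124)), (np.uint8(150), np.uint8(143), np.uint8(112))]
300 [(np.uint8(45), np.uint8(80), np.uint8(142)), (np.uint8(27), np.uint8(27), np.uint8(34)), (np.uint8(26), np.uint8(26), np.uint8(24)), (np.uint8(38), np.uint8(40), np.uint8(54)), (np.uint8(45), np.uint8(81), np.uint8(146)), (np.uint8(36), np.uint8(65), np.uint8(114)), (np.uint8(43)
[... 1043 characters left out ...]
 290, 292, 288, 291, 290, 289, 290, 285, 284, 349, 395, 408, 408, 408, 409, 408]
300 [283, 283, 283, 284, 279, 280, 291, 353, 433, 468, 463, 462, 462, 460, 461, 462, 462, 460, 460, 460, 459, 463, 464, 448, 421, 407, 407, 407, 410, 408]
315 [284, 281, 281, 281, 279, 277, 292, 353, 432, 466, 464, 463, 460, 462, 460, 462, 459, 462, 459, 462, 460, 463, 465, 451, 423, 406, 408, 410, 409, 409]
340 [282, 282, 282, 281, 279, 280, 294, 340, 420, 467, 463, 462, 463, 464, 460, 463, 460, 462, 462, 459, 463, 463, 466, 420, 322, 286, 405, 504, 526, 519]
356 [289, 289, 289, 286, 285, 284, 282, 277, 273, 272, 271, 270, 271, 271, 267, 269, 267, 267, 267, 270, 275, 271, 276, 316, 311, 286, 285, 286, 286, 288]
```

```bash
python3 - <<'E'
from h import *
R=down(np.radians(84.6)); s=robot.sense(); t=s["tcp_pos"]
robot.line_to([t[0],t[1],230],feed=200)
c=np.array([511.7,179.8])
robot.line_to([*c,225],R,feed=260)
robot.line_to([*c,162],feed=120); robot.dwell(.2)
s=robot.sense(); print(s["t"],s["tcp_pos"],s["force"],s["torque"]); f0=s["force"]; np.save("f0.npy",f0)
hit=robot.line_to([*c,143],feed=14,threshold=3)
s=robot.sense(); print(hit,s["t"],s["tcp_pos"],s["force"]-f0,s["torque"])
snap("wrist","w4"); snap("scene","s4")
E
```

```text
11.625 [512.34964076 180.01288685 162.93906686] [ 0.25474483 -0.40540283 -0.29703521] [ 0.0108586  -0.04238036 -0.05480631]
False 13.1333 [511.74427505 179.86693546 143.08951558] [-0.74410762  0.38707396 -1.36362728] [-0.00330115 -0.07756404 -0.08382171]
```

```bash
python3 - <<'E'
from h import *
im=cv2.imread("pics/s4.png"); cv2.imwrite("pics/s4c.png",cv2.resize(im[140:260,300:430],None,fx=4,fy=4))
f0=np.load("f0.npy"); c=np.array([511.7,179.8]); z=143.
while z>94:
    z-=1.
    hit=robot.line_to([*c,z],feed=8,threshold=5)
    s=robot.sense(); f=s["force"]-f0
    print(z,hit,round(s["t"],2),s["tcp_pos"].round(2),f.round(1))
    if hit or np.linalg.norm(f)>8 or s["t"]>22: break
E
```

```text
142.0 False 13.51 [511.34 179.98 142.06] [-1.2  1.3 -0.7]
141.0 True 13.72 [510.13 179.98 140.76] [-0.1  1.2  0.6]
```

View pics/s4c.png

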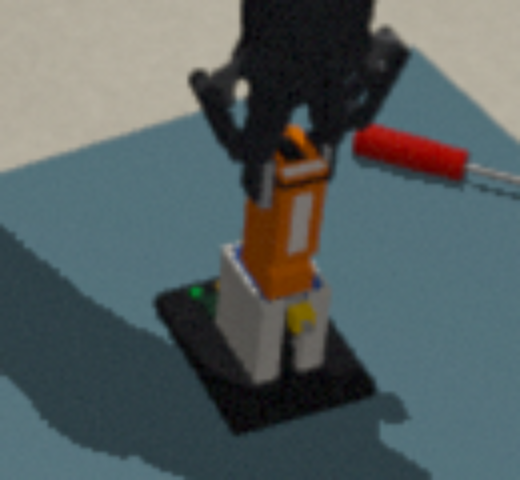

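```bash
python3 - <<'E'
from h import *
f0=np.load("f0.npy"); c=np.array([511.0,179.9]); z=robot.sense()["tcp_pos"][2]
while z>94:
    z-=1.
    hit=robot.line_to([*c,z],feed=8,threshold=7)
    s=robot.sense(); f=s["force"]-f0
    print(round(z,1),hit,round(s["t"],2),s["tcp_pos"].round(2),f.round(1))
    if hit or np.linalg.norm(f)>11 or s["t"]>24: break
E
```

```text
139.8 False 14.05 [510.49 180.03 140.05] [-3.6  0.2  6.4]
138.8 False 14.32 [510.48 180.11 138.72] [-2.8  0.3  4.3]
137.8 False 14.6 [510.56 180.06 137.28] [-2.   1.6  2. ]
136.8 False 14.88 [510.58 179.95 136.24] [-2.4  1.   0.3]
135.8 False 15.15 [510.58 179.81 135.36] [-2.7  1.  -0.4]
134.8 False 15.43 [510.64 179.77 134.49] [-3.5  2.  -0.6]
133.8 False 15.7 [510.64 179.74 133.46] [-2.9  1.2 -1.3]
132.8 False 15.97 [510.67 179.73 132.44] [-3.9  1.3 -1.2]
131.8 False 16.25 [510.66 179.79 131.52] [-4.2  0.6 -0.8]
130.8 False 16.52 [510.7  179.85 130.51] [-4.7  1.  -0.5]
129.8 False 16.8 [510.73 179.88 129.48] [-4.6  1.3 -1.5]
128.8 False 17.07 [510.75 179.95 128.59] [-4.9  1.9 -1.7]
127.8 False 17.35 [510.74 179.93 127.54] [-5.7  1.5 -2.3]
126.8 False 17.62 [510.75 179.98 126.62] [-5.7  0.4 -1.9]
125.8 False 17.9 [510.75 179.94 125.61] [-5.   1.3 -2.6]
124.8 False 18.18 [510.78 179.96 124.69] [-5.2  1.5 -1.7]
123.8 False 18.45 [510.78 179.92 123.63] [-5.6  1.9 -2.8]
122.8 False 18.73 [510.73 179.92 122.59] [-5.1  1.6 -1.4]
121.8 False 19.0 [510.74 179.94 121.68] [-5.   1.2 -1.8]
120.8 False 19.27 [510.76 179.91 120.64] [-5.4  1.7 -2.5]
119.8 False 19.55 [510.75 179.92 119.62] [-5.8  2.  -2.2]
118.8 False 19.82 [510.76 179.9  118.54] [-5.7  1.3 -3.1]
117.8 False 20.1 [510.75 179.87 117.46] [-3.6  1.2 -3.3]
116.8 False 20.38 [510.78 179.74 116.3 ] [-5.   1.7 -6.4]
115.8 False 20.65 [510.79 179.74 115.41] [-4.   0.8 -6.1]
114.8 False 20.93 [511.11 179.75 114.47] [-4.   1.  -7.1]
113.8 False 21.2 [511.74 179.77 113.83] [-2.6  1.5 -7.8]
112.8 False 21.48 [512.05 179.86 113.29] [-2.3  0.9 -3.3]
111.8 True 21.68 [511.8  179.85 113.11] [-0.8 -0.5  5.7]
```

```bash
python3 - <<'E'
from h import *
robot.release(); t=robot.sense()["tcp_pos"]
robot.line_to([t[0],t[1],210],feed=90); robot.dwell(.2)
print(robot.sense()["t"],robot.sense()["force"])
snap("wrist","w5"); p,im=snap("scene","s5"); im=cv2.imread("pics/s5.png"); a=cv2.resize(im[140:260,300:430],None,fx=4,fy=4)
b=cv2.imread("pics/w5.png")[150:390,210:470]; b=cv2.resize(b,(520,480)); b=b[:, :280] if 0 else cv2.resize(b,(280,258))
cv2.imwrite("pics/v5.png",np.hstack([a,cv2.copyMakeBorder(b,0,480-258,0,0,cv2.BORDER_CONSTANT)]))
E
```

```text
23.7333 [-0.16570371  0.83052537 -0.15400455]
```

View pics/v5.png

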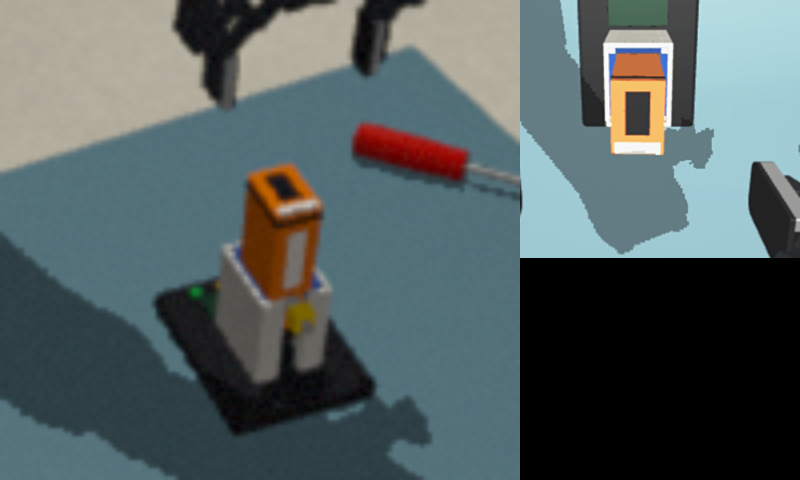

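```bash
python3 - <<'E'
from h import *
p=np.load("pics/w5.npy",allow_pickle=True).item(); im=cv2.imread("pics/w5.png")
hsv=cv2.cvtColor(im,cv2.COLOR_BGR2HSV); H,S,V=[hsv[:,:,i].astype(int) for i in range(3)]
roi=np.zeros(H.shape,bool); roi[225:300,285:350]=1
m=roi&(((H<25)&(S>80)&(V>220))|((S<60)&(V>225)))
m=biggest(m)
for z in (143,146,149): print(z,rect(p,m,z))
E
```

```text
143 (array([512.13146973, 179.65864563]), array([36.70334625, 44.15702438]), 84.63656616210938, 2765)
146 (array([511.00549316, 179.76210022]), array([36.17585754, 43.52238464]), 84.6364974975586, 2765)
149 (array([509.87945557, 179.86549377]), array([35.64836121, 42.88777161]), 84.63653564453125, 2765)
```

```bash
python3 -c "
from plant import robot
print(robot.hand_in())"
```

```text
the job is handed in; nothing more can be done
None
```

I handed the job in with the orange pack released in the charger's well, striped side towards the plunger. It clicked past the ball and landed on the plate about 41 mm below the rim. The pushing force I measured stayed under about 10 N, and total time was about 24 s. The hand-in returned no verdict.

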